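# Lock a new cartridge into the basin water filter

### The job

Fit the new cartridge into the small water filter on the ledge: pick it up by its bar grip, let its two lugs down through the slots in the filter's collar, press it against the spring valve and twist it clockwise (seen from above) until the ramps have drawn it down tight against the stop, then let go. Feel for the slots and the stop gently instead of ramming or forcing the cartridge, and leave the cup, mug, cologne bottle and shaving kit where they stand.

Things in the scene. Friction and masses are not known exactly. Their poses are not given: they have to be found in the camera images.
- filter: Small white basin-top water filter fixed to the ledge: upright round well 84 mm across (foot flange 104 mm), ribbed grey collar 91 mm across screwed on top, two thin pipes on its +x side out to 71 mm. Origin: on the well's axis at ledge level; z up. Inside, the well is wide (74 mm) and open below the collar.
- mouth (a point): Centre of the collar's flat top, 100 mm above the ledge; axes as the filter's. Hole 52 mm across; two opposite slots, 14.5 mm wide, reach 40 mm from the axis. Seen from above their line lies nominally 25 deg counter-clockwise of the x axis, but the collar was screwed on by hand and stands up to 25 deg either way of that. It stays put. Collar plate 8 mm thick, a wall blocks turning counter-clockwise.
- valve_top (a point): Top of the spring valve on the well's axis, 18 mm above the ledge when free. Pressed down it resists with 3 N plus 2 N per mm, 9 mm travel. Clockwise of each slot the collar's greased underside is a ramp falling 4 mm over 50 deg, ending at a stop; lugs turned to the stop hold the valve pressed by about 6 mm (cartridge underside 12 mm above the ledge).
- cartridge: New cartridge, loose, upright, 240 to 375 g: white with blue bands, 126 mm tall, 44 mm across, 48 mm from 62 mm height up. Origin: centre of its underside, z up. Underside above the ledge: about 31 mm with lugs lying on the collar's top, 18 mm with lugs dropped through the slots onto the valve; it must be pressed to 15.5 mm or less before it turns. A half turn gives the same fit.
- grip (a point): Middle of the cartridge's blue bar grip, 112 mm above its underside, axes as the cartridge's. The bar is 46 mm long along x, 12 mm thick along y, and stands from the cartridge's flat top (98 mm) to 126 mm height.
- lug (a point): Middle of one of the cartridge's two blue lugs, 29 mm from its axis along +x and 73 mm above its underside; the other is opposite. In line with the bar grip, 11 to 12 mm wide, reaching 33 mm from the axis, between about 69 and 77 mm height, tops sloped like the ramps. Plastic: turning takes under 0.3 N m, and much beyond 0.7 N m at the stop, or a push over 30 N, overloads it.
- cup: Bystander: beige plastic cup, 72 mm across, 92 mm tall. Origin: centre of its underside.
- mug: Bystander: white ceramic mug, 80 mm across, 92 mm tall, handle on its +y side. Origin: centre of its underside.
- cologne: Bystander: green glass cologne bottle, 36 x 52 mm, 120 mm tall with its brass cap. Origin: centre of its underside.
- kit: Bystander: grey hard-case shaving kit, lid closed, 115 x 200 mm, 59 mm tall, tweezers lying on it. Origin: centre of its underside.

How it is judged:
On the way:
1. the lugs have gone down through the collar's slots (z of cartridge in the frame of filter below 0.0205 m and horizontal distance between cartridge and filter below 0.006 m), for 0.1 s.
At the end, for the whole second after the job is handed in: The cartridge, let go and at rest, sits upright (within 5 degrees) in the filter within 5 mm of its axis, turned tight so that its underside is 9 to 12.6 mm above the filter's origin; cup, mug, cologne and kit are within 20 mm of where they stood (z of cartridge in the frame of filter between 0.009 and 0.0126 m and horizontal distance between cartridge and filter below 0.005 m and angle between cartridge's own z axis and vertical below 0.09 rad and linear speed of cartridge below 0.01 m/s and distance of each of cup, mug, cologne, kit from where it was at the start of the episode below 0.02 m); the robot touches nothing.
It fails at once if the cartridge is rammed or forced against the filter (contact forces adding up to more than 60 N; the locked cartridge itself rests with about 27 N) (contact force between cartridge and filter above 60 N).
It fails at once if a bystander is pushed 2 cm or tipped (distance of any of cup, mug, cologne, kit from where it was at the start of the episode above 0.02 m or angle between any of cup, mug, cologne's own z axis and vertical above 0.35 rad).
It also fails if it takes over 72 s, if anything falls off the work surface, if the arm or the gripper's body presses on something with over 40 N, if the wrist force passes 120 N, or if a joint passes its speed limit or range.

### The arm

A 7-joint arm with a two-finger parallel gripper is mounted at the origin on the work surface. World frame = base frame: x ahead of the robot, y to its left, z up, the work surface at z = 0. Lengths are in m, angles in rad, forces in N, time in s.
With the tool pointing down it reaches from about 0.4 to 0.875 m from the base axis. Payload 6.5 kg.
Tool frame: the origin (TCP) lies at the very end of the fingers, on their centre line; the grasp point (between the pads) lies 19 mm behind it; z points along the fingers, y is the direction in which the jaws open and shut (so a half turn about z gives the same grasp; the last joint's range is limited). The gripper opens to 88 mm and grips with 3 to 60 N. Pads are 18 mm wide; open, the fingers measure 123 mm over their backs; the gripper's body (75 mm by 187 mm) begins 45 mm behind the grasp point.
Start: joints at [-1.323, 0.536, -0.004, 1.538, 0.003, 1.067, -0.071], TCP at [0.201, 0.618, 0.239] pointing down, gripper open.
Joint ranges: [-2.7, 2.7], [-0.37, 2.16], [-1.27, 1.26], [0.24, 2.4], [-1.31, 4.45], [0.19, 1.91], [-2.76, 2.76]. Speed limits (rad/s): [2.39, 2.39, 3.14, 3.14, 3.14, 3.14, 3.14].

### API

Orientations are given as a unit quaternion [x, y, z, w].
In Python, from bench import r, optics, workorder gives the robot as it stands.
- The arm moves only by the shell command python3 -m creep 'ROWS' [FORCE]. ROWS is JSON, a list of rows, each a list of 3 entries, a list of its own where there are three numbers: the opening, from -1 (shut) to 1 (fully open), then the shift along the tool's x, y, z in units of 25 mm (1.0 is 25 mm), then the turn about the tool's z in units of 8 degrees (1.0 is 8 degrees). A call has 1 to 12 rows; each row shifts and turns the commanded pose from where the row before left it, along the tool's axes as they then stand; what a row does not reach is not made up. A row lasts 1/10 s, in which the tool goes at most 50 mm and 8.59 degrees, less where a joint would pass 70% of its speed; a pose out of reach is approached as far as the arm can. A call is refused whole if a number of a shift passes 1 or a number of a turn 1, either way. A call with a gripper value outside its range is refused whole. The fingers move at their own pace and stop on an object; FORCE is the grip in N (left out, the last holds). Time passes only in rows, so rows that do not move let the fingers close. It gives the time, the measured TCP pose, the force and the opening at its end, in the units of the state.
- r.read_state(): the state, without advancing time (a new reading comes with each control period).
- optics.get_image(name): name is "side" or "top"; returns a dict with "img" (480x640x3 uint8, blue, green, red), "camera_matrix" (3x3 intrinsics, pixels), "view" (4x4, takes a point from world to camera coordinates). Camera axes: x right, y up, looking along -z (the intrinsics and any distortion apply to the point x, -y, -z); pixel columns grow to the right and rows downward; lengths in m; the calibration is good to about 2 mm. A picture is of the moment at which its call begins. There is no depth.
- workorder.finish_job(): hands the job in, once; it reports no verdict.
The state is a dict: "clock": time; "q": joint angles; "dq": joint speeds; "effort": joint torques, N m; "eef_pos": TCP position; "tool_rot": TCP orientation; "wrist_force": force on the tool from outside, world axes, zero at the start; "moment": the same for the moment, N m; "grip_width": opening from 0.0 (shut) to 1.0 (fully open).
Only numpy, scipy, OpenCV 4.12 (cv2) and the standard library are available. Lean on these libraries where they do the work, as an engineer would, in place of code of your own. Each camera call takes 0.05 s, during which the arm holds its last target. There are 200 camera calls.

## Working session

There is one attempt and no reset: what is moved stays moved. The work goes in short steps, Python scripts to look and compute and a shell command to move; the robot and the scene stay as the last step left them, time stands still between calls to the robot, and variables do not carry over. Pictures are saved under pics/ and viewed, about 8 in all and at most 12, crops included, and the job is handed in when it is done.

```bash
mkdir -p pics; ls
cat > h.py <<'E'
import numpy as np, cv2
from bench import r, optics, workorder
def cam(n):
    d=optics.get_image(n); return d["img"],np.array(d["camera_matrix"]),np.array(d["view"]),d
def ray(K,V,u,v):
    p=np.linalg.solve(K,[u,v,1.]); d=np.array([p[0],-p[1],-p[2]])
    R=V[:3,:3]; return -R.T@V[:3,3], R.T@d
def onz(K,V,u,v,z):
    o,d=ray(K,V,u,v); return o+d*(z-o[2])/d[2]
def proj(K,V,P):
    c=V[:3,:3]@np.array(P)+V[:3,3]; q=K@[c[0],-c[1],-c[2]]; return q[:2]/q[2]
E
python3 - <<'E'
from h import *
for n in("top","side"):
    i,K,V,d=cam(n); cv2.imwrite(f"pics/{n}0.png",i); print(n,d.keys(),K.tolist(),(-V[:3,:3].T@V[:3,3]).round(3),V[:3,:3].round(3).tolist())
print(r.read_state())
E
```

```text
pics
top dict_keys(['img', 'camera_matrix', 'view']) [[459.8870506754359, 0.0, 325.5048810505628], [0.0, 459.8870506754359, 239.96536528672834], [0.0, 0.0, 1.0]] [0.448 0.007 0.955] [[0.066, -0.998, -0.004], [0.976, 0.064, 0.207], [-0.206, -0.017, 0.978]]
side dict_keys(['img', 'camera_matrix', 'view']) [[483.56413781284255, 0.0, 320.31555613114057], [0.0, 483.56413781284255, 235.92282356733162], [0.0, 0.0, 1.0]] [0.392 0.771 0.528] [[-0.961, -0.275, -0.013], [0.119, -0.455, 0.883], [-0.249, 0.847, 0.47]]
{'clock': 0.1, 'q': array([-1.32319468,  0.53708786, -0.00445548,  1.53877622,  0.00260179,
        1.06727795, -0.07116034]), 'dq': array([ 0.00143767, -0.0021193 ,  0.00139977, -0.00316506,  0.00089656,
       -0.00115732, -0.00139827]), 'effort': array([ 3.32577591e-03, -5.72075880e+01,  9.94150043e-01, -2.52231878e+01,
       -5.61899319e-02,  1.33572813e-02,  5.92251854e-05]), 'eef_pos': array([0.20047235, 0.61773204, 0.23792742]), 'tool_rot': array([ 1.56195218e-01,  9.87725902e-01, -7.68846130e-04, -6.73558864e-05]), 'wrist_force': array([ 0.504692  , -0.6522837 , -0.37132996]), 'moment': array([-0.05146074, -0.02896297, -0.00683854]), 'grip_width': 1.000715087567663}
```

View pics/top0.png

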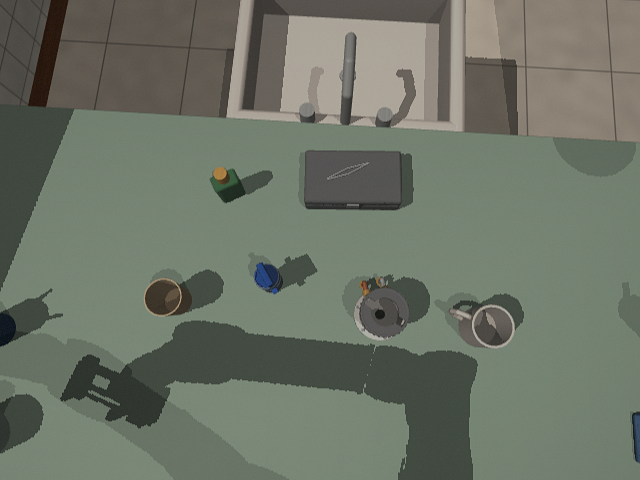

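View pics/side0.png

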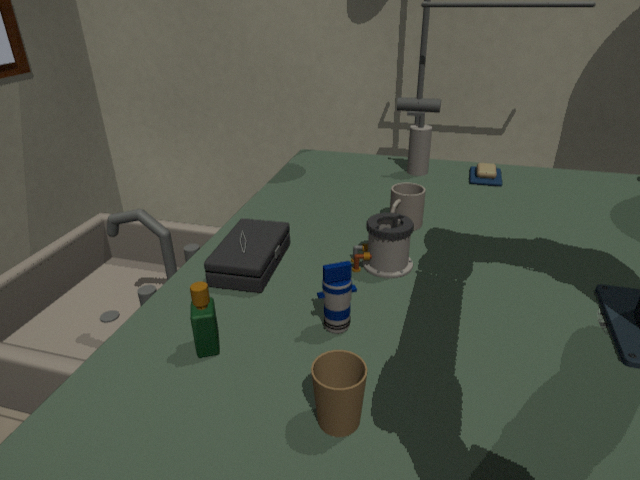

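The top view shows the cartridge at about (267,277), the filter at (381,314), the cup at (165,297), the mug at (492,326), the cologne at (227,184) and the kit at (353,179). In the side view the cartridge is at (337,300) and the collar top at (389,225). Next I'll enlarge both in one picture and measure them.

Run:
```python
from h import *
t,Kt,Vt,_=cam("top"); s,Ks,Vs,_=cam("side")
a=cv2.resize(t[240:304,235:299],(400,400),interpolation=cv2.INTER_CUBIC)
b=cv2.resize(t[280:344,348:412],(400,400),interpolation=cv2.INTER_CUBIC)
c=cv2.resize(s[200:280,345:425],(300,300),interpolation=cv2.INTER_CUBIC)
m=np.zeros((600,800,3),np.uint8); m[:400,:400]=a; m[:400,400:]=b; 
m[400:,:200]=cv2.resize(c,(200,200)); m[400:,200:400]=cv2.resize(s[255:335,297:377],(200,200))
cv2.imwrite("pics/crop.png",cv2.convertScaleAbs(m,alpha=1.6))
def blue(i,box):
    x0,y0,x1,y1=box; h=cv2.cvtColor(i,cv2.COLOR_BGR2HSV); k=cv2.inRange(h,(108,120,30),(130,255,255)); z=np.zeros_like(k); z[y0:y1,x0:x1]=k[y0:y1,x0:x1]; return z
k=blue(t,(235,240,300,304)); c=max(cv2.findContours(k,0,1)[0],key=cv2.contourArea)
print("top blue",cv2.boundingRect(c)); 
k=blue(s,(297,255,377,335)); cs=[cv2.boundingRect(c) for c in cv2.findContours(k,0,1)[0]]; print("side",cs)
for z in(.098,.126): print("cart top",z,onz(Kt,Vt,267,273,z))
print("filter",onz(Kt,Vt,381,314,.1))
for u,v in((337,328),(388,270)): print("side base",onz(Ks,Vs,u,v,0))
```

```text
top blue (255, 263, 23, 25)
side [(324, 308, 26, 13), (349, 307, 1, 1), (324, 306, 1, 1), (318, 292, 7, 6), (323, 284, 33, 11), (323, 262, 28, 25)]
cart top 0.098 [0.55814494 0.12790004 0.098     ]
cart top 0.126 [0.55454128 0.12396614 0.126     ]
filter [ 0.49606272 -0.0884994   0.1       ]
side base [0.55162612 0.13387626 0.        ]
side base [ 0.49674217 -0.07352239  0.        ]
```

View pics/crop.png

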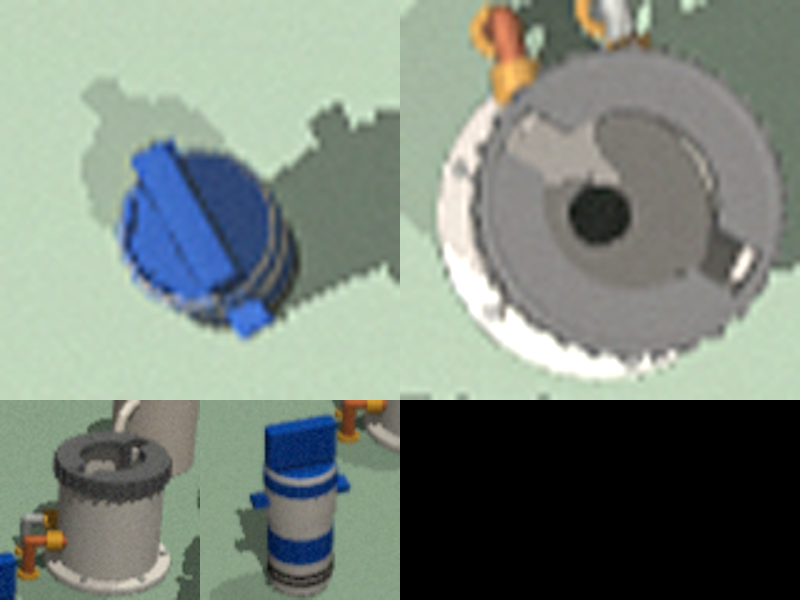

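The crop shows the bar running from upper left (155,152) to lower right (219,281), with a lug at (250,316). The collar slots' outer ends are near (525,134) and (747,269), and the hole centre is near (632,199). I'll turn these into world positions.

```bash
cat >> h.py <<'E'
def ang(a,b): return np.degrees(np.arctan2(*(a-b)[1::-1]))
E
python3 - <<'E'
from h import *
t,K,V,_=cam("top"); s,Ks,Vs,_=cam("side")
A=lambda x,y,z:onz(K,V,235+x/6.25-.5+.08,240+y/6.25-.42,z)
B=lambda x,y,z:onz(K,V,348+(x-400)/6.25-.42,280+y/6.25-.42,z)
a,b=A(155,152,.126),A(219,281,.126); print("bar",a,b,(a+b)/2,np.linalg.norm(a-b),ang(a,b))
l=A(250,316,.077); print("lug",l,np.linalg.norm(l-(a+b)/2))
p,q=B(525,134,.1),B(747,269,.1); print("slot",p,q,(p+q)/2,np.linalg.norm(p-q),ang(p,q))
h=[B(*x,.1) for x in((545,199),(718,199),(631,110),(631,288))]; print("hole",np.mean(h,0),np.linalg.norm(h[0]-h[1]),np.linalg.norm(h[2]-h[3]))
print("cart proj side grip/base",proj(Ks,Vs,[*((a+b)/2)[:2],.126]),proj(Ks,Vs,[*((a+b)/2)[:2],0]),"mouth side",proj(Ks,Vs,np.mean(h,0)))
for n,(u,v,z) in dict(cup=(165,297,.092),mug=(492,326,.092)).items(): print(n,onz(K,V,u,v,z))
from scipy.spatial.transform import Rotation as R
print(R.from_quat(r.read_state()["tool_rot"]).as_matrix().round(3))
E
```

```text
bar [0.57027626 0.13938335 0.126     ] [0.53394044 0.11730283 0.126     ] [0.55210835 0.12834309 0.126     ] 0.04251870460352817 31.286172494125083
lug [0.52898624 0.11336718 0.077     ] 0.05621307798759181
slot [ 0.51813245 -0.06278446  0.1       ] [ 0.4831386 -0.1294819  0.1      ] [ 0.50063552 -0.09613318  0.1       ] 0.07532010277719031 62.315549647513286
hole [ 0.50126685 -0.09487054  0.1       ] 0.0508955744821739 0.05186536549558686
cart proj side grip/base [337.85077219 263.24601558] [337.52024531 325.97208509] mouth side [390.09529047 221.41860954]
cup [0.50134657 0.31517952 0.092     ]
mug [ 0.48812498 -0.29436873  0.092     ]
[[-0.951  0.309 -0.   ]
 [ 0.309  0.951 -0.   ]
 [-0.    -0.    -1.   ]]
```

Positions agree between the two views: cartridge (0.552, 0.128) with its bar at 31°, filter (0.501, -0.095) with its slots at 62°. Next I'll move above the cartridge, then turn the tool by +131°.

```bash
python3 -m creep '[[1,[-0.97,-0.71,0],0],[1,[-0.97,-0.71,0],0],[1,[-0.97,-0.71,0],0],[1,[-0.97,-0.71,0],0],[1,[-0.97,-0.71,0],0],[1,[-0.97,-0.71,0],0],[1,[-0.97,-0.71,0],0],[1,[-0.97,-0.71,0],0],[1,[-0.97,-0.71,0],0],[1,[-0.97,-0.71,0],0]]' 20
python3 -m creep '[[1,[-0.97,-0.71,0],0],[1,[-0.97,-0.71,0],0],[1,[-0.97,-0.71,0],0],[1,[-0.97,-0.71,0],0],[1,[-0.97,-0.71,0],0],[1,[-0.97,-0.71,0],0],[1,[-0.97,-0.71,0],0],[1,[-0.97,-0.71,0],0],[1,[-0.97,-0.71,0],0],[1,[-0.97,-0.71,0],0],[1,[0,0,0],1],[1,[0,0,0],1]]'
python3 -m creep '[[1,[0,0,0],1],[1,[0,0,0],1],[1,[0,0,0],1],[1,[0,0,0],1],[1,[0,0,0],1],[1,[0,0,0],1],[1,[0,0,0],1],[1,[0,0,0],1],[1,[0,0,0],1],[1,[0,0,0],1],[1,[0,0,0],1],[1,[0,0,0],1]]'
python3 -m creep '[[1,[0,0,0],1],[1,[0,0,0],1],[1,[0,0,0],0.3],[1,[0,0,0],0],[1,[0,0,0],0]]'
cat > st.py <<'E'
from h import *
from scipy.spatial.transform import Rotation as R
import sys
def st(goal=None,yaw=None):
    s=r.read_state(); M=R.from_quat(s["tool_rot"]).as_matrix(); p=np.array(s["eef_pos"])
    y=np.degrees(np.arctan2(M[1,1],M[0,1])); print("t",s["clock"],"p",p.round(4),"yawY",y.round(1),"F",s["wrist_force"].round(2),"M",s["moment"].round(3),"w",round(s["grip_width"],3),"tilt",np.degrees(np.arccos(-M[2,2])).round(2))
    if goal is not None: print("shift units",(M.T@(np.array(goal)-p)/.025).round(3))
    if yaw is not None: print("turn units",(-(yaw-y)/8).round(3))
if __name__=="__main__":
    a=[float(x) for x in sys.argv[1:]]; st(a[:3] or None, a[3] if len(a)>3 else None)
E
python3 st.py .552 .128 .238 -58.7
python3 -c "
from h import *
for n in('top','side'): cv2.imwrite(f'pics/{n}1.png',cam(n)[0])
a=cv2.imread('pics/side1.png')[130:370,200:460];b=cv2.imread('pics/top1.png')[180:360,160:430]
m=np.zeros((600,800,3),np.uint8);m[:369,:400]=cv2.resize(a,(400,369));m[:267,400:]=cv2.resize(b,(400,267));cv2.imwrite('pics/m1.png',m[:370])"
```

```text
clock: 1.3
eef_pos: [0.3771, 0.3735, 0.2388]
tool_rot: [0.156, 0.988, 0.0, 0.0]
wrist_force: [0.5, 0.6, 0.3]
grip_width: 0.999
clock: 2.5
eef_pos: [0.5529, 0.1295, 0.2387]
tool_rot: [0.296, 0.955, -0.0, 0.0]
wrist_force: [-0.3, -0.4, -0.4]
grip_width: 0.999
clock: 3.7
eef_pos: [0.5523, 0.131, 0.2388]
tool_rot: [0.907, 0.42, 0.0, -0.0]
wrist_force: [-0.5, -0.2, 0.1]
grip_width: 1.002
clock: 4.2
eef_pos: [0.5523, 0.131, 0.2387]
tool_rot: [0.962, 0.273, 0.0, -0.0]
wrist_force: [-0.3, 0.1, 0.2]
grip_width: 0.998
t 4.2 p [0.5523 0.131  0.2387] yawY -58.3 F [-0.26  0.1   0.18] M [-0.049  0.143  0.028] w 0.998 tilt 0.0
shift units [-0.075  0.096  0.029]
turn units 0.052
```

View pics/m1.png

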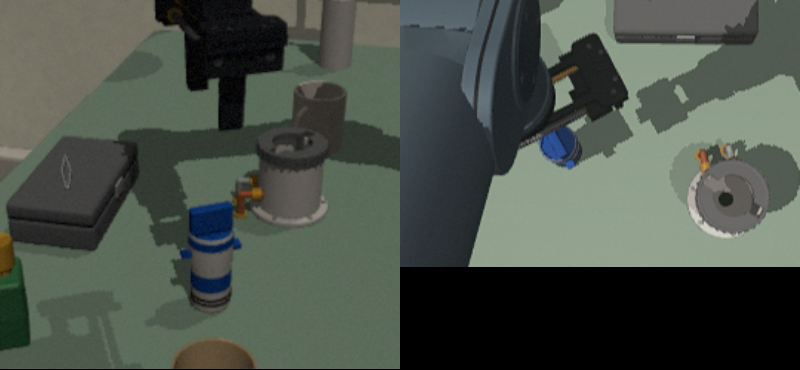

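The arm sits above the cartridge with its jaws across the bar (side-view finger at (230,100) and cartridge at (211,250); jaws along the −58° line in the top view). Now I'll descend, grip and lift a little.

```bash
python3 -m creep '[[1,[-0.07,0.1,0.6],0.05],[1,[0,0,0.8],0],[1,[0,0,0.8],0],[1,[0,0,0.8],0],[1,[0,0,0.8],0],[1,[0,0,0.7],0],[1,[0,0,0.5],0],[1,[0,0,0.4],0],[1,[0,0,0.1],0],[1,[0,0,0],0],[1,[0,0,0],0]]' 25
python3 st.py .552 .128 .101 -58.7
python3 -m creep '[[0.3,[0,0,0],0],[0,[0,0,0],0],[-0.3,[0,0,0],0],[-0.6,[0,0,0],0],[-0.8,[0,0,0],0],[-1,[0,0,0],0],[-1,[0,0,0],0],[-1,[0,0,0],0],[-1,[0,0,0],0],[-1,[0,0,0],0]]' 30
python3 st.py
```

```text
clock: 5.4
eef_pos: [0.5527, 0.1279, 0.1018]
tool_rot: [0.963, 0.269, 0.001, -0.0]
wrist_force: [-0.3, 0.2, 0.9]
grip_width: 1.003
t 5.4 p [0.5527 0.1279 0.1018] yawY -58.8 F [-0.25  0.17  0.86] M [-0.058  0.169  0.046] w 1.003 tilt 0.07
shift units [-0.023 -0.018  0.032]
turn units -0.01
clock: 6.4
eef_pos: [0.5522, 0.128, 0.1012]
tool_rot: [0.963, 0.269, -0.0, -0.0]
wrist_force: [0.5, -0.7, -3.2]
grip_width: 0.132
t 6.4 p [0.5522 0.128  0.1012] yawY -58.8 F [ 0.49 -0.73 -3.21] M [-0.533  0.054  0.007] w 0.132 tilt 0.01
```

```bash
python3 -m creep '[[-1,[0,0,-0.2],0],[-1,[0,0,-0.5],0],[-1,[0,0,-0.8],0],[-1,[0,0,-0.8],0],[-1,[0,0,-0.8],0],[-1,[0,0,-0.8],0],[-1,[0,0,-0.8],0],[-1,[0,0,-0.6],0],[-1,[0,0,-0.2],0],[-1,[0,0,0],0],[-1,[0,0,0],0]]'
python3 st.py .501 -.0955 .24 -27.7
python3 -c "
from h import *
i,K,V,_=cam('side');cv2.imwrite('pics/side2.png',i)
p=r.read_state()['eef_pos']; p[2]-=.1012; 
print(p,[proj(K,V,[p[0],p[1],p[2]+h]) for h in(0,.098,.126)])
u=[proj(K,V,[p[0],p[1],p[2]+h]) for h in(0,.126)]
x=int(u[0][0]);y=int(u[1][1]); cv2.imwrite('pics/s2.png',cv2.resize(i[max(0,y-40):y+110,x-75:x+75],(600,600),interpolation=cv2.INTER_CUBIC)); print('crop origin',x-75,max(0,y-40))"
```

```text
clock: 7.5
eef_pos: [0.5516, 0.1279, 0.238]
tool_rot: [0.963, 0.269, -0.001, -0.0]
wrist_force: [-0.0, 0.3, -4.1]
grip_width: 0.131
t 7.5 p [0.5516 0.1279 0.238 ] yawY -58.8 F [-0.01  0.31 -4.12] M [-0.003  0.193 -0.015] w 0.131 tilt 0.08
shift units [-6.363  6.591 -0.075]
turn units -3.884
[0.55153224 0.12781572 0.13660243] [array([338.31421126, 257.4102253 ]), array([338.63997608, 200.82411274]), array([338.74082439, 183.30652563])]
crop origin 263 143
```

View pics/s2.png

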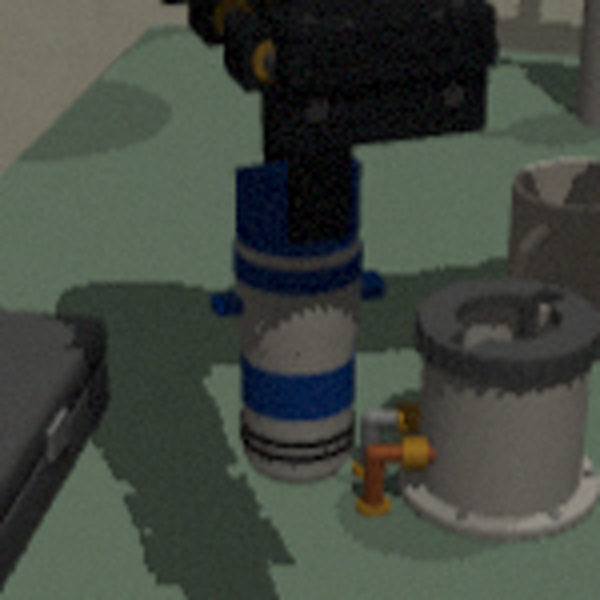

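The cartridge hangs upright in the grip, with its lugs at (228,303) and (372,285). The finger sits about 3 mm off the bar's middle, so the axis lies about +3 mm along tool x. Now I'll carry it over the filter and turn to the slots.

```bash
python3 -m creep '[[-1,[-0.3,0.3,-0.1],0],[-1,[-0.64,0.67,0],0],[-1,[-0.64,0.67,0],0],[-1,[-0.64,0.67,0],0],[-1,[-0.64,0.67,0],0],[-1,[-0.64,0.67,0],0],[-1,[-0.64,0.67,0],0],[-1,[-0.64,0.67,0],0],[-1,[-0.64,0.67,0],0],[-1,[-0.64,0.67,0],0],[-1,[-0.3,0.33,0],0],[-1,[0,0,0],0]]'
python3 -m creep '[[-1,[0,0,0],-0.97],[-1,[0,0,0],-0.97],[-1,[0,0,0],-0.97],[-1,[0,0,0],-0.97],[-1,[0,0,0],0],[-1,[0,0,0],0],[-1,[0,0,0],0]]'
python3 st.py .502 -.097 .24 -27.7
python3 -c "
from h import *
i,K,V,_=cam('side');cv2.imwrite('pics/side3.png',i);j=cam('top')[0];cv2.imwrite('pics/top3.png',j)
p=r.read_state()['eef_pos']
print([proj(K,V,[p[0],p[1],p[2]-.1012+h]) for h in(0,.126)],proj(K,V,[.501,-.0955,.1]),proj(K,V,[.501,-.0955,.0]))
m=np.zeros((500,800,3),np.uint8);m[:,:500]=cv2.resize(i[160:285,325:450],(500,500),interpolation=cv2.INTER_CUBIC);m[:300,500:]=cv2.resize(j[270:370,330:430],(300,300))
cv2.imwrite('pics/m3.png',cv2.convertScaleAbs(m,alpha=1.4))"
```

```text
clock: 8.75
eef_pos: [0.5018, -0.0989, 0.2412]
tool_rot: [0.964, 0.267, -0.0, 0.0]
wrist_force: [-0.3, 0.1, -3.4]
grip_width: 0.134
clock: 9.45
eef_pos: [0.5027, -0.0965, 0.2411]
tool_rot: [0.856, 0.516, -0.0, -0.0]
wrist_force: [0.3, 0.1, -4.5]
grip_width: 0.134
t 9.45 p [ 0.5027 -0.0965  0.2411] yawY -27.8 F [ 0.25  0.07 -4.49] M [-0.069  0.022  0.019] w 0.134 tilt 0.01
shift units [-0.031 -0.014  0.046]
turn units -0.019
[array([390.70204463, 202.59435295]), array([394.54644481, 139.59636304])] [390.27760225 221.29769629] [387.61987057 264.3027272 ]
```

View pics/m3.png

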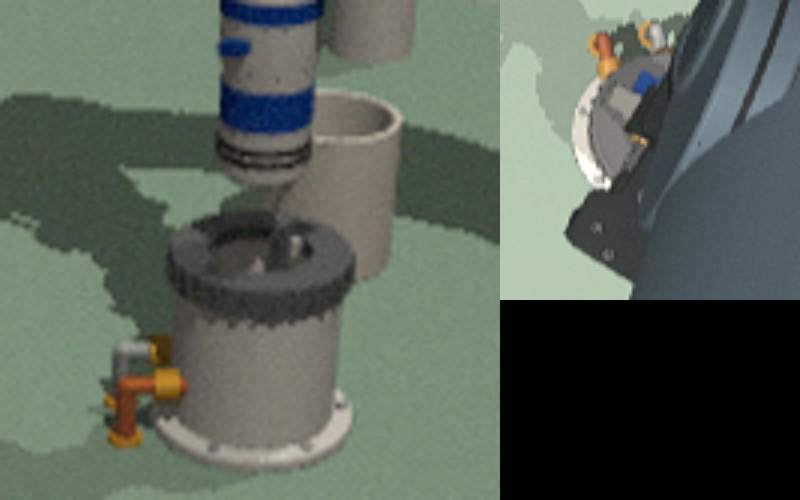

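Seen from the side, the cartridge (axis at column 265) is over the collar (centre at 262), within about 1 mm after allowing for perspective. I'll lower it gently and feel.

```bash
python3 -m creep '[[-1,[-0.03,-0.01,0.4],-0.02],[-1,[0,0,0.4],0],[-1,[0,0,0.3],0],[-1,[0,0,0.3],0],[-1,[0,0,0.2],0],[-1,[0,0,0.2],0],[-1,[0,0,0.2],0],[-1,[0,0,0.2],0],[-1,[0,0,0],0]]'
python3 st.py .502 -.097 .146 -27.7
```

```text
clock: 10.45
eef_pos: [0.5016, -0.0974, 0.1856]
tool_rot: [0.855, 0.518, -0.0, -0.0]
wrist_force: [0.1, -0.3, -3.4]
grip_width: 0.132
t 10.45 p [ 0.5016 -0.0974  0.1856] yawY -27.6 F [ 0.15 -0.31 -3.37] M [-0.054  0.135  0.005] w 0.132 tilt 0.06
shift units [0.022 0.008 1.585]
turn units 0.016
```

No contact, and the underside is at 84 mm, inside the collar. I'll continue to about 45 mm.

```bash
python3 -m creep '[[-1,[0,0,0.2],0],[-1,[0,0,0.2],0],[-1,[0,0,0.2],0],[-1,[0,0,0.2],0],[-1,[0,0,0.2],0],[-1,[0,0,0.2],0],[-1,[0,0,0.2],0],[-1,[0,0,0.15],0],[-1,[0,0,0],0],[-1,[0,0,0],0]]'
python3 st.py .502 -.097 .139 -27.7
python3 -c "
from h import *
i,K,V,_=cam('side');cv2.imwrite('pics/side4.png',i);j=cam('top')[0]
cv2.imwrite('pics/top4.png',j)
m=np.zeros((500,800,3),np.uint8);m[:,:500]=cv2.resize(i[180:280,340:440],(500,500),interpolation=cv2.INTER_CUBIC);m[:300,500:]=cv2.resize(j[270:330,345:405],(300,300),interpolation=cv2.INTER_CUBIC)
cv2.imwrite('pics/m4.png',cv2.convertScaleAbs(m,alpha=1.8))"
```

```text
clock: 11.45
eef_pos: [0.502, -0.0975, 0.1475]
tool_rot: [0.855, 0.518, 0.0, 0.0]
wrist_force: [0.1, -0.2, -3.5]
grip_width: 0.132
t 11.45 p [ 0.502  -0.0975  0.1475] yawY -27.6 F [ 0.11 -0.16 -3.48] M [-0.08   0.052  0.004] w 0.132 tilt 0.0
shift units [ 0.019 -0.011  0.339]
turn units 0.015
```

View pics/m4.png

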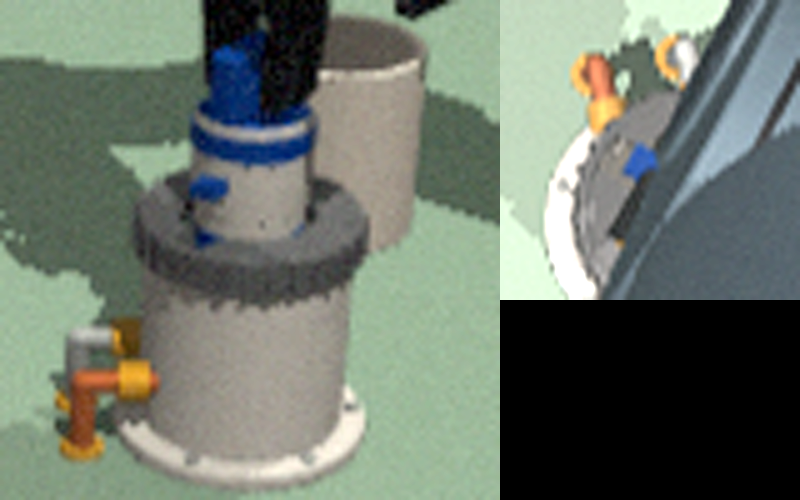

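The cartridge hangs centred in the hole, with its near lug at (210,187) above the collar. I'll lower it in 1–2 mm steps.

```bash
python3 -m creep '[[-1,[0,0,0.12],0],[-1,[0,0,0.12],0],[-1,[0,0,0.1],0],[-1,[0,0,0.08],0],[-1,[0,0,0.08],0],[-1,[0,0,0.06],0],[-1,[0,0,0.06],0],[-1,[0,0,0],0],[-1,[0,0,0],0]]'
python3 st.py .502 -.0975 .119 -27.7
```

```text
clock: 12.45
eef_pos: [0.502, -0.0975, 0.132]
tool_rot: [0.855, 0.518, -0.0, 0.0]
wrist_force: [0.4, 0.2, -2.8]
grip_width: 0.133
t 12.45 p [ 0.502  -0.0975  0.132 ] yawY -27.6 F [ 0.39  0.21 -2.79] M [-0.039  0.093  0.034] w 0.133 tilt 0.0
shift units [ 0.002 -0.001  0.519]
turn units 0.015
```

```bash
python3 -m creep '[[-1,[0,0,0.05],0],[-1,[0,0,0.05],0],[-1,[0,0,0.05],0],[-1,[0,0,0],0],[-1,[0,0,0],0]]'
python3 st.py .502 -.0975 .119 -27.7
```

```text
clock: 12.95
eef_pos: [0.5027, -0.0973, 0.129]
tool_rot: [0.855, 0.518, 0.001, 0.0]
wrist_force: [-1.8, 1.7, 5.8]
grip_width: 0.135
t 12.95 p [ 0.5027 -0.0973  0.129 ] yawY -27.6 F [-1.84  1.7   5.84] M [ 0.109  0.53  -0.047] w 0.135 tilt 0.09
shift units [-0.021 -0.021  0.4  ]
turn units 0.016
```

Contact at an underside height of about 28 mm: the lugs are on the collar top with about 9 N. I'll check the slot angle on an enlarged, rectified view of the collar-top plane from the first picture.

```bash
python3 -m creep '[[-1,[0,0,-0.08],0],[-1,[0,0,0],0]]' >/dev/null
python3 - <<'E'
from h import *
_,K,V,_=cam("top"); i=cv2.imread("pics/top0.png")
c=np.array([.501,-.0955]); S=6000 # px/m, up=+x, left=+y
w=np.float32([[.05,.05],[.05,-.05],[-.05,-.05],[-.05,.05]]); 
src=np.float32([proj(K,V,[*(c+d),.1]) for d in w]); dst=np.float32([[300-S*d[1],300-S*d[0]] for d in w])
o=cv2.warpPerspective(i,cv2.getPerspectiveTransform(src,dst),(600,600),flags=cv2.INTER_CUBIC)
o=cv2.convertScaleAbs(o,alpha=1.6)
for R in(26,40): cv2.circle(o,(300,300),R*6,(0,255,255),1)
a=np.radians(62.3); e=np.array([-np.sin(a),-np.cos(a)])*250; p=(300+e).astype(int); q=(300-e).astype(int)
cv2.line(o,tuple(map(int,p)),tuple(map(int,q)),(0,0,255),1); cv2.imwrite("pics/rect.png",o)
E
```

```text
(no output)
```

View pics/rect.png

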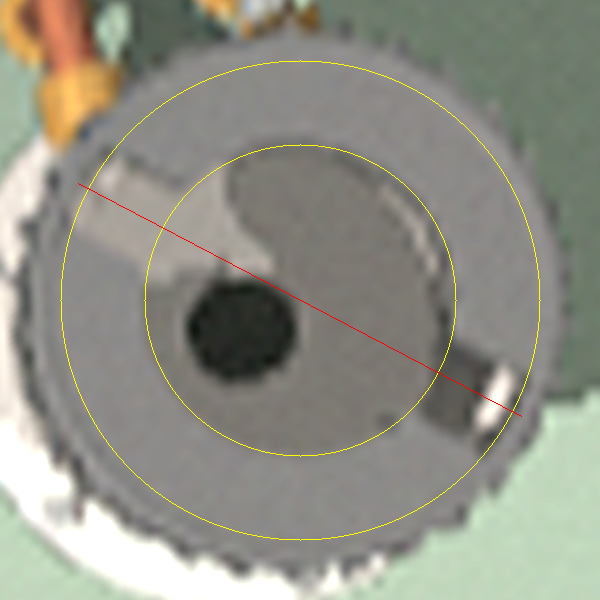

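The slot line lies at about 61–62°, so the yaw is right. Both the side force and the geometry put the cartridge about 1.5 mm too far along +tool y, so I'll shift it and feel again.

```bash
python3 -m creep '[[-1,[0,-0.06,0],0],[-1,[0,0,0],0],[-1,[0,0,0.05],0],[-1,[0,0,0.05],0],[-1,[0,0,0],0],[-1,[0,0,0],0]]'
python3 st.py .502 -.0975 .119 -27.7
```

```text
clock: 13.8
eef_pos: [0.5006, -0.0968, 0.1276]
tool_rot: [0.855, 0.518, -0.0, -0.0]
wrist_force: [0.7, -1.1, -2.7]
grip_width: 0.132
t 13.8 p [ 0.5006 -0.0968  0.1276] yawY -27.6 F [ 0.68 -1.08 -2.73] M [-0.071  0.073 -0.034] w 0.132 tilt 0.01
shift units [0.003 0.063 0.345]
turn units 0.015
```

The contact is gone and it sits lower than before, so the lugs are entering the slots. I'll go on down to the valve.

```bash
python3 -m creep '[[-1,[0,0,0.05],0],[-1,[0,0,0.05],0],[-1,[0,0,0.05],0],[-1,[0,0,0.05],0],[-1,[0,0,0],0],[-1,[0,0,0],0]]'
python3 st.py .502 -.0975 .119 -27.7
```

```text
clock: 14.4
eef_pos: [0.5006, -0.0968, 0.1227]
tool_rot: [0.855, 0.518, -0.0, -0.0]
wrist_force: [0.2, 0.2, -3.3]
grip_width: 0.132
t 14.4 p [ 0.5006 -0.0968  0.1227] yawY -27.6 F [ 0.24  0.21 -3.32] M [-0.078  0.097 -0.03 ] w 0.132 tilt 0.0
shift units [0.001 0.061 0.148]
turn units 0.015
```

```bash
python3 -m creep '[[-1,[0,0,0.05],0],[-1,[0,0,0.05],0],[-1,[0,0,0.05],0],[-1,[0,0,0.03],0],[-1,[0,0,0],0],[-1,[0,0,0],0]]' 45
python3 st.py
python3 -m creep '[[-1,[0,0,0.03],0],[-1,[0,0,0.03],0],[-1,[0,0,0],0],[-1,[0,0,0],0]]'
python3 st.py
```

```text
clock: 15.0
eef_pos: [0.5008, -0.0969, 0.1184]
tool_rot: [0.855, 0.518, 0.0, 0.0]
wrist_force: [-0.5, -0.6, 0.6]
grip_width: 0.131
t 15.0 p [ 0.5008 -0.0969  0.1184] yawY -27.6 F [-0.51 -0.63  0.62] M [-0.071  0.282  0.005] w 0.131 tilt 0.01
clock: 15.4
eef_pos: [0.5008, -0.0969, 0.1169]
tool_rot: [0.855, 0.518, 0.0, 0.0]
wrist_force: [-2.4, 0.6, 4.0]
grip_width: 0.134
t 15.4 p [ 0.5008 -0.0969  0.1169] yawY -27.6 F [-2.43  0.65  4.01] M [-0.059  0.342 -0.031] w 0.134 tilt 0.02
```

The valve is felt at TCP z≈0.119, and at 0.1169 the force matches about 2 mm of travel. I'll press to about 3.5 mm and start the clockwise twist, compensating for the 3 mm grip offset.

```bash
python3 -m creep '[[-1,[0,0,0.03],0],[-1,[0,0,0.03],0],[-1,[0,0,0],0],[-1,[0,-0.008,0],0.5],[-1,[0,-0.008,0],0.5],[-1,[0,0,0],0]]' 60
python3 st.py
python3 -m creep '[[-1,[0,-0.008,0.01],0.5],[-1,[0,-0.008,0.01],0.5],[-1,[0,0,0],0]]'
python3 st.py
```

```text
clock: 16.0
eef_pos: [0.5007, -0.0966, 0.1155]
tool_rot: [0.89, 0.456, 0.0, 0.0]
wrist_force: [0.1, 0.2, 6.4]
grip_width: 0.131
t 16.0 p [ 0.5007 -0.0966  0.1155] yawY -35.7 F [0.09 0.18 6.42] M [0.073 0.406 0.033] w 0.131 tilt 0.05
clock: 16.3
eef_pos: [0.5006, -0.0964, 0.1151]
tool_rot: [0.919, 0.393, 0.0, 0.0]
wrist_force: [-0.9, 0.5, 7.5]
grip_width: 0.132
t 16.3 p [ 0.5006 -0.0964  0.1151] yawY -43.7 F [-0.9   0.49  7.46] M [ 0.096  0.384 -0.012] w 0.132 tilt 0.06
```

```bash
python3 -m creep '[[-1,[0,-0.008,0.013],0.5],[-1,[0,-0.008,0.013],0.5],[-1,[0,-0.008,0.013],0.5],[-1,[0,0,0],0]]'
python3 st.py
python3 -m creep '[[-1,[0,-0.008,0.013],0.5],[-1,[0,-0.008,0.013],0.5],[-1,[0,0,0],0]]'
python3 st.py
```

```text
clock: 16.7
eef_pos: [0.5005, -0.096, 0.1143]
tool_rot: [0.955, 0.295, 0.001, 0.0]
wrist_force: [-1.1, 0.4, 8.0]
grip_width: 0.137
t 16.7 p [ 0.5005 -0.096   0.1143] yawY -55.7 F [-1.08  0.39  7.97] M [ 0.151  0.347 -0.035] w 0.137 tilt 0.1
clock: 17.0
eef_pos: [0.5004, -0.0957, 0.1137]
tool_rot: [0.974, 0.228, 0.001, 0.0]
wrist_force: [-0.2, 0.4, 9.7]
grip_width: 0.129
t 17.0 p [ 0.5004 -0.0957  0.1137] yawY -63.7 F [-0.25  0.44  9.74] M [ 0.16   0.409 -0.006] w 0.129 tilt 0.11
```

```bash
python3 -m creep '[[-1,[0,-0.008,0.01],0.5],[-1,[0,-0.008,0.01],0.5],[-1,[0,0,0],0]]'
python3 st.py
python3 -m creep '[[-1,[0,-0.004,0.005],0.25],[-1,[0,-0.004,0.005],0.25],[-1,[0,0,0],0]]'
python3 st.py
```

```text
clock: 17.3
eef_pos: [0.5004, -0.0954, 0.1133]
tool_rot: [0.987, 0.159, 0.001, 0.0]
wrist_force: [-1.0, 0.0, 10.0]
grip_width: 0.131
t 17.3 p [ 0.5004 -0.0954  0.1133] yawY -71.7 F [-0.95  0.02  9.97] M [0.11  0.384 0.001] w 0.131 tilt 0.13
clock: 17.6
eef_pos: [0.5004, -0.0953, 0.1132]
tool_rot: [0.992, 0.125, 0.001, 0.0]
wrist_force: [-0.6, 0.7, 11.6]
grip_width: 0.131
t 17.6 p [ 0.5004 -0.0953  0.1132] yawY -75.6 F [-0.56  0.73 11.55] M [0.035 0.39  0.046] w 0.131 tilt 0.14
```

```bash
python3 -m creep '[[-1,[0,-0.004,0],0.25],[-1,[0,-0.004,0],0.25],[-1,[0,0,0],0]]'
python3 st.py
python3 -m creep '[[-1,[0,-0.003,0],0.2],[-1,[0,0,0],0]]'
python3 st.py
```

```text
clock: 17.9
eef_pos: [0.5002, -0.0948, 0.1129]
tool_rot: [0.996, 0.091, 0.001, 0.0]
wrist_force: [-1.3, 2.2, 8.4]
grip_width: 0.131
t 17.9 p [ 0.5002 -0.0948  0.1129] yawY -79.6 F [-1.34  2.16  8.39] M [0.124 0.297 0.185] w 0.131 tilt 0.11
clock: 18.1
eef_pos: [0.5001, -0.0945, 0.1129]
tool_rot: [0.997, 0.078, 0.001, 0.0]
wrist_force: [-0.4, 1.6, 8.1]
grip_width: 0.127
t 18.1 p [ 0.5001 -0.0945  0.1129] yawY -81.1 F [-0.35  1.62  8.09] M [0.215 0.337 0.47 ] w 0.127 tilt 0.09
```

The moment climbed from 0.05 to 0.47 N m at about 53° of turn, with the underside at about 11.9 mm, so this is the stop. I'll ease off slightly, release and rise.

```bash
python3 -m creep '[[-1,[0,0,0],-0.1],[-1,[0,0,0],0],[-0.75,[0,0,0],0],[-0.6,[0,0,0],0],[-0.3,[0,0,0],0],[0,[0,0,0],0],[0.2,[0,0,0],0],[0.2,[0,0,0],0]]'
python3 st.py
python3 -m creep '[[0.2,[0,0,-0.2],0],[0.2,[0,0,-0.5],0],[0.2,[0,0,-0.8],0],[0.2,[0,0,-1],0],[0.2,[0,0,-1],0],[0.2,[0,0,-1],0],[0.2,[0,0,-1],0],[0.2,[0,0,-0.5],0],[0.2,[0,0,0],0]]'
python3 -m creep '[[0.2,[1,0,0],0],[0.2,[1,0,0],0],[0.2,[1,0,0],0],[0.2,[1,0,0],0],[0.2,[1,0,0],0],[0.2,[1,0,0],0],[0.2,[0,0,0],0],[0.2,[0,0,0],0]]'
python3 st.py
python3 - <<'E'
from h import *
j,Kt,Vt,_=cam('top');i,K,V,_=cam('side')
cv2.imwrite('pics/top5.png',j);cv2.imwrite('pics/side5.png',i)
m=np.zeros((500,800,3),np.uint8);m[:,:500]=cv2.resize(i[180:280,340:440],(500,500),interpolation=cv2.INTER_CUBIC);m[:300,500:]=cv2.resize(j[270:350,340:420],(300,300),interpolation=cv2.INTER_CUBIC);m[300:,500:766]=cv2.resize(j,(266,200))
cv2.imwrite('pics/m5.png',cv2.convertScaleAbs(m,alpha=1.6))
E
```

```text
clock: 18.9
eef_pos: [0.499, -0.0948, 0.1122]
tool_rot: [0.996, 0.084, -0.0, 0.0]
wrist_force: [-0.1, 0.1, -0.1]
grip_width: 0.541
t 18.9 p [ 0.499  -0.0948  0.1122] yawY -80.4 F [-0.08  0.06 -0.09] M [-0.033  0.19   0.044] w 0.541 tilt 0.01
clock: 19.8
eef_pos: [0.5, -0.095, 0.2641]
tool_rot: [0.996, 0.084, 0.002, -0.0]
wrist_force: [-0.2, 0.5, -0.3]
grip_width: 0.597
clock: 20.6
eef_pos: [0.6461, -0.07, 0.2609]
tool_rot: [0.996, 0.084, -0.001, 0.0]
wrist_force: [-0.3, -0.3, -0.2]
grip_width: 0.599
t 20.6 p [ 0.6461 -0.07    0.2609] yawY -80.4 F [-0.28 -0.3  -0.18] M [-0.004  0.187  0.02 ] w 0.599 tilt 0.15
```

View pics/m5.png

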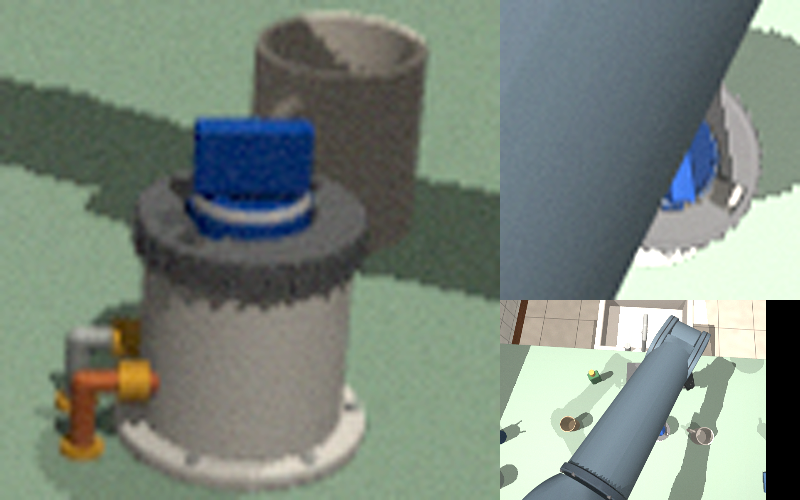

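Run:
```python
from h import *
_,K,V,_=cam('side'); i=cv2.imread('pics/side5.png')
h=cv2.cvtColor(i,cv2.COLOR_BGR2HSV); k=cv2.inRange(h,(105,120,20),(130,255,255)); k[:190]=0;k[219:]=0;k[:,:370]=0;k[:,410:]=0
cols=[(c,np.flatnonzero(k[:,c])[0]) for c in range(370,410) if k[:,c].any()]; print(cols)
c=np.array([.501,-.0955])
for a in (9,20,62):
    e=np.array([np.cos(np.radians(a)),np.sin(np.radians(a))])*.023
    print(a,[proj(K,V,[*(c+s*e),z]).round(1).tolist() for s in(1,-1) for z in(.138,.142)])
for u in((379.4,204.2),(402.6,204.2)): print(onz(K,V,*u,.138))
```

```text
[(379, np.int64(204)), (380, np.int64(204)), (381, np.int64(204)), (382, np.int64(204)), (383, np.int64(204)), (384, np.int64(204)), (385, np.int64(204)), (386, np.int64(204)), (387, np.int64(204)), (388, np.int64(204)), (389, np.int64(204)), (390, np.int64(203)), (391, np.int64(204)), (392, np.int64(204)), (393, np.int64(204)), (394, np.int64(204)), (395, np.int64(204)), (396, np.int64(204)), (397, np.int64(204)), (398, np.int64(204)), (399, np.int64(204)), (400, np.int64(204)), (401, np.int64(204)), (402, np.int64(205))]
9 [[379.5, 203.4], [379.6, 201.5], [403.3, 204.3], [403.4, 202.4]]
20 [[379.7, 204.3], [379.8, 202.4], [403.0, 203.4], [403.1, 201.5]]
62 [[384.2, 207.5], [384.3, 205.6], [398.3, 200.3], [398.5, 198.5]]
[ 0.52323195 -0.08799919  0.138     ]
[ 0.47961914 -0.09919665  0.138     ]
```

The bar's top edge is at rows 204–205, which matches an underside of about 12 mm (predicted 203–204), with the bar at about 10–15°. The gripper is clear, so I'm handing in.

```bash
python3 -c "
from bench import workorder
print(workorder.finish_job())"
```

```text
the job is handed in; nothing more can be done
None
```

The cartridge is fitted in the filter, locked and let go, and the job is handed in with the clock at about 21 s. No verdict came back.

- **Insertion:** On the way down the lugs first touched the collar's top with about 9 N. I lifted 2 mm and shifted 1.5 mm sideways, and they then dropped through the slots onto the valve.
- **Twist:** I pressed the valve about 3.5 mm and turned the cartridge 53° clockwise. The moment rose to 0.47 N m, which I took as the stop, and the net push stayed under about 16 N. I then eased back 0.8° and released.
- **Height:** From the arm, the underside was 11.7–11.9 mm above the ledge just before I let go. After release I have only the side picture. It fits about 12 mm, but can't tell it from the 12.6 mm limit because the calibration is good to about 2 mm.
- **Angle:** The side picture puts the bar at about 14°, against 10° from the arm. That gap is within the picture's error, but I can't rule out the cartridge having turned back slightly.
- **Bystanders:** I did not measure the cup, mug, cologne and kit again. The last pictures show the cup, mug and cologne standing, while the kit was mostly hidden by the arm. Nothing in the force readings suggested the arm touched any of them.

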